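# Load the flow cell and set its clamp screw

### The job

Take the flow cell (the taller block, with the two ports) out of the rack and stand it gently in the detector's cell bay between the cheek and the clamp pad, setting it down on the mat on the way to take it again across its narrow width; let go of it. Then turn the thumbscrew clockwise until it bottoms and back it off a quarter of a turn, so that the cell is located but not pinched. Leave everything else where it is.

Things in the scene. Friction and masses are not known exactly. Their poses are not given: they have to be found in the camera images.
- cell_center (a point): Centre of the flow cell: loose aluminium block, 64 (its x) x 40 (its y) x 60 mm high (its z), 0.4 kg, two small brass ports (2 mm proud) on top, a dark round window on each 64 x 60 face; may be turned end for end. It starts in one slot of the rack, walls as high as itself 3 mm from its 64 mm wide faces: there it can be gripped only across its 64 mm length.
- cell: The flow cell itself: origin at the centre of its underside, 30 mm below cell_center, same axes.
- blank_center (a point): Centre of the spare blank in the rack's other slot: a loose aluminium block of the same 64 x 40 mm footprint but only 40 mm high and without ports. It stays where it is.
- rack: White plastic two-slot rack, fixed; origin at the centre of its underside. Floor plate 100 (x) x 114 (y) x 8 mm; three upright walls 6 mm thick, 56 mm long in x, tops 68 mm above the bench, at y = -52, 0 and 52 mm. The slots run along x, open at both ends, centred on y = -26 and 26 mm.
- mat_center (a point): Centre of the top (3 mm above the bench) of a flat grey mat 130 x 130 mm, fixed and clear: a place to set the cell down.
- bay: The detector's cell bay, fixed; origin under the centre of its grey base plate, 230 (x) x 100 (y) x 8 mm. From -x to +x: aluminium cheek, seat, sliding steel clamp pad, white pillar (50 x 56 mm, top 78 mm above the bench, centred at x = 65 mm) with the thumbscrew. Cheek and pad are 56 mm wide in y, 14 mm thick, tops 68 mm above the bench; between them the bay is open at both y sides.
- seat (a point): Centre of the seat, on the bay's floor 8 mm above the bench; axes of the bay. Place for the upright cell, its length along x, held across its width (cheek and pad are as high as it). Cheek face at x = -35 mm; pad face at 40.2 mm less 3 mm per rad of the screw (36.3 to 39.3 at first, 30 at the stop); their top 16 mm flare outward by 5 mm. Lips 6 mm high stand 48 mm apart in y.
- screw_grip (a point): Where to grip the thumbscrew: on its upright axis, 120 mm from the seat along the bay's +x, 104 mm above the bench. Black bar knob, 64 mm long along this point's x, 14 mm thick along its y, 83 to 117 mm above the bench, on a thin stem; below it a small steel finger (towards the point's +x) meets an upright pin on the pillar when the screw bottoms.
- screw (a joint): Thumbscrew angle in rad: 0 fully open, growing as it is turned clockwise seen from above; 3.4 is the stop, where it bottoms (a little over half a turn in all). Starts between 0.3 and 1.3. It stays where it is left (friction about 0.1 N m), does not rise or sink, and moves the clamp pad towards the cell as it is turned clockwise.
- bottle: Glass bottle with blue cap, diameter 80 mm, 170 mm high, origin under its centre; bystander.
- beaker: Clear open beaker, diameter 80 mm, 90 mm high, origin under its centre; bystander.
- jar: Amber jar, diameter 60 mm, 70 mm high, origin under its centre; bystander.
- wrench: Steel wrench lying flat, 160 mm long along its x, origin under its middle; bystander.

How it is judged:
By the outcome, as a careful person would: the job done as asked, in the order asked, and still so for the second after the job is handed in, with the robot touching nothing.
It also fails if it takes over 72 s, if anything falls off the work surface, if the arm or the gripper's body presses on something with over 40 N, if the wrist force passes 120 N, or if a joint passes its speed limit or range.

### The arm

A 7-joint arm with a two-finger parallel gripper is mounted at the origin on the work surface. World frame = base frame: x ahead of the robot, y to its left, z up, the work surface at z = 0. Lengths are in mm, angles in rad, forces in N, time in s.
With the tool pointing down it reaches from about 400 to 875 mm from the base axis. Payload 4.4 kg.
Tool frame: the origin (TCP) lies where the fingers leave the gripper's body, on its centre line; the fingertips stand 73 mm ahead of it and the grasp point (between the pads) lies 54 mm ahead of it; z points along the fingers, y is the line along which they close (so a half turn about z gives the same grasp; the last joint's range is limited). The gripper opens to 85 mm and grips with 20 to 120 N. Pads are 22 mm wide; open, the fingers measure 114 mm over their backs; the gripper's body (76 mm by 85 mm) begins 54 mm behind the grasp point. The pads swing forward as they close: fully open they stand 13 mm farther back than shut.
Start: joints at [-1.19, 0.628, 0.038, 1.517, -0.027, 0.996, -0.02], TCP at [280.835, 586.216, 303.913] pointing down, gripper open.
Joint ranges: [-3.06, 3.06], [-0.37, 2.12], [-1.25, 1.32], [0.18, 2.47], [-1.1, 4.24], [0.23, 1.98], [-2.94, 2.94]. Speed limits (rad/s): [2.57, 2.57, 3.14, 3.14, 3.14, 3.14, 3.14].

### API

Orientations are given as [roll, pitch, yaw] about the fixed x, y, z axes, in that order (R = Rz(yaw) Ry(pitch) Rx(roll)).
In Python, from cell import ctrl gives the robot as it stands.
- The arm moves only by the tool send_rows, never from a script. Its argument "rows" is a list that holds one entry, the list of rows, each a list of 6 numbers: the shift along the tool's x, y, z in cm, then the turn, a rotation vector about the tool's x, y, z in rad. In form: [[[tx, ty, tz, wx, wy, wz], ...]]. A call has 1 to 10 rows; each row is the pose to reach, as a shift and turn from the pose commanded when the call began, along the tool's axes at that moment; what a row does not reach only later rows make up. A row lasts 1/10 s, in which the tool goes at most 50 mm and 8.59 degrees, less where a joint would pass 70% of its speed; a pose out of reach is approached as far as the arm can. A call with a gripper value outside its range is refused whole. "grip" is the closure in counts, from 0 (fully open) to 255 (shut), set as the call begins (left out, the last holds). The fingers move at their own pace and stop on an object; the grip force is fixed at half the most. Time passes only in rows, so rows that repeat a pose let the fingers close. It gives the time, the measured TCP pose, the force, the opening and the grip force at its end, in the units of the state.
- ctrl.read_state(): the state, without advancing time (a new reading comes with each control period).
- ctrl.get_image(name): name is "scene" or "top" or "wrist"; returns a dict with "pixels" (384x512x3 uint8, red, green, blue), "fx", "fy", "cx", "cy" (pixels), "extrinsics" (4x4, takes a point from camera to world coordinates); the wrist camera has in their place "mount" (4x4, takes a point from camera to tool coordinates, whose origin is the TCP and whose axes are the flange's). Camera axes: x right, y up, looking along -z (the intrinsics and any distortion apply to the point x, -y, -z); pixel columns grow to the right and rows downward; lengths in mm; the calibration is good to about 2 mm. The wrist camera is an equidistant fisheye: a pixel r from the principal point sees the ray r / f radians off the axis. A picture is of the moment at which its call begins: read the wrist's pose just before it. There is no depth.
- ctrl.finish_job(): hands the job in; it is judged then, once.
The state is a dict: "clock": time; "qpos": joint angles; "qd": joint speeds; "tau": joint torques, N m; "eef_pos": TCP position; "tool_rot": TCP orientation; "force": force on the tool from outside, world axes, zero at the start; "torque": the same for the moment, N m; "width": finger opening in mm; "gripper_force": force on a finger pad.
Only numpy, scipy, OpenCV 4.12 (cv2) and the standard library are available. Lean on these libraries where they do the work, as an engineer would, in place of code of your own. Each camera call takes 0.05 s, during which the arm holds its last target. There are 200 camera calls.

## Working session

There is one attempt and no reset: what is moved stays moved. The work goes in short steps, Python scripts to look and compute and a tool call to move; the robot and the scene stay as the last step left them, time stands still between calls to the robot, and variables do not carry over. Pictures are saved under pics/ and viewed, at most 10 in all, crops included, and the job is handed in when it is done.

Besides the shell and the picture viewer there is one more tool, called after "Call:" as name(argument=value, ...), one argument or row to a line, values as JSON. send_rows: Moves the arm, as the interface text tells. Its arguments: {"type":"object","properties":{"rows":{"type":"array","items":{"type":"array","items":{"type":"array","items":{"type":"number"}}}},"grip":{"type":"number"}},"required":["rows"]}

```bash
mkdir -p pics; cat > h.py <<'E'
import numpy as np,cv2
from cell import ctrl
from scipy.spatial.transform import Rotation as R
def snap(n,f):
    s=ctrl.read_state(); d=ctrl.get_image(n)
    np.savez('pics/'+f+'.npz',p=np.array(s['eef_pos'],float),r=np.array(s['tool_rot'],float),**{k:np.array(v) for k,v in d.items() if k!='pixels'})
    cv2.imwrite('pics/'+f+'_raw.png',d['pixels'][:,:,::-1]); return d
def crop(f,x0,y0,w,h,k,out):
    im=cv2.imread('pics/'+f+'_raw.png')[y0:y0+h,x0:x0+w]
    cv2.imwrite('pics/'+out+'.png',cv2.resize(im,None,fx=k,fy=k,interpolation=cv2.INTER_CUBIC))
def ray(f,u,v):
    d=np.load('pics/'+f+'.npz'); x=(u-d['cx'])/d['fx'];y=(v-d['cy'])/d['fy']
    if 'mount' in d:
        t=np.hypot(x,y); s=np.sin(t)/t if t>1e-9 else 1
        c=np.array([x*s,-y*s,-np.cos(t)])
        T=np.eye(4);T[:3,:3]=R.from_euler('xyz',d['r']).as_matrix();T[:3,3]=d['p'];T=T@d['mount']
    else: c=np.array([x,-y,-1]);T=d['extrinsics']
    return T[:3,3],T[:3,:3]@c
def hit(f,u,v,z):
    o,r=ray(f,u,v); return (o+r*(z-o[2])/r[2]).round(1)
E
python3 - <<'E'
from h import *
print(ctrl.read_state())
a=snap('top','top0');snap('scene','sc0')
print({k:v for k,v in a.items() if k!='pixels'})
crop('top0',0,0,512,384,1.56,'top0')
crop('sc0',0,0,512,384,1.56,'sc0')
E
```

```text
{'clock': 0.0, 'qpos': array([-1.18978938,  0.62935018,  0.03842284,  1.51838762, -0.02700347,
        0.99627264, -0.01997492]), 'qd': array([-8.64556163e-04,  4.65844759e-05,  5.66174049e-04, -4.14679661e-04,
       -1.98422416e-04, -1.11953802e-03,  7.74444970e-04]), 'tau': array([-2.04949778e-03, -5.63405442e+01,  1.22533556e+00, -1.93442005e+01,
        1.08605289e-02,  1.01827201e-02,  5.96997438e-06]), 'eef_pos': array([280.60802163, 585.7664186 , 302.97969738]), 'tool_rot': array([-3.13969227e+00,  1.13975852e-05,  2.69482392e+00]), 'force': array([ 0.15368686,  0.26340696, -0.17584801]), 'torque': array([ 0.04983683, -0.01172473,  0.02985601]), 'gripper_force': 0.0, 'width': 85.33580678535914}
{'fx': 403.3803159916669, 'fy': 403.3803159916669, 'cx': 258.2743125861779, 'cy': 182.99246647489312, 'extrinsics': array([[ 9.30938689e-03,  9.82162426e-01, -1.87803897e-01,
         3.80206326e+02],
       [-9.99938443e-01,  8.00968337e-03, -7.67824206e-03,
        -1.07255569e+01],
       [-6.03703110e-03,  1.87863816e-01,  9.82176532e-01,
         1.17231552e+03],
       [ 0.00000000e+00,  0.00000000e+00,  0.00000000e+00,
         1.00000000e+00]])}
```

View pics/top0.png

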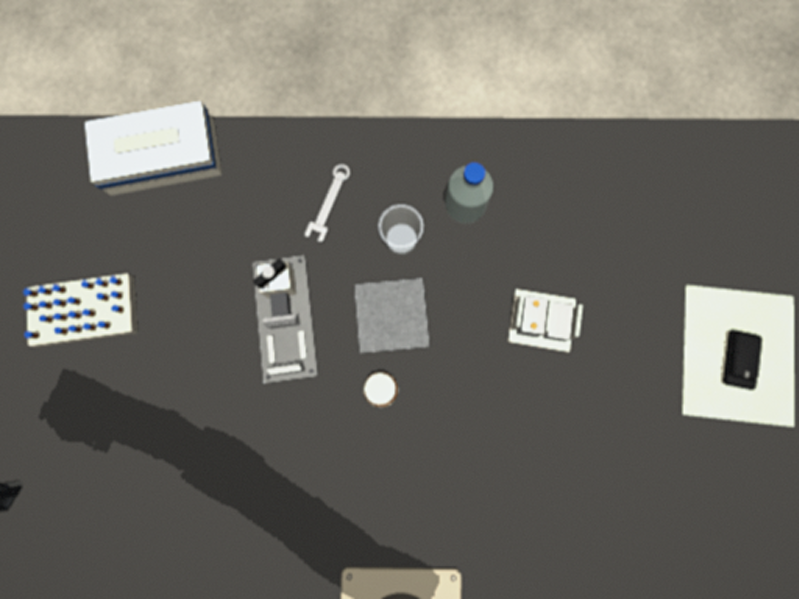

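View pics/sc0.png

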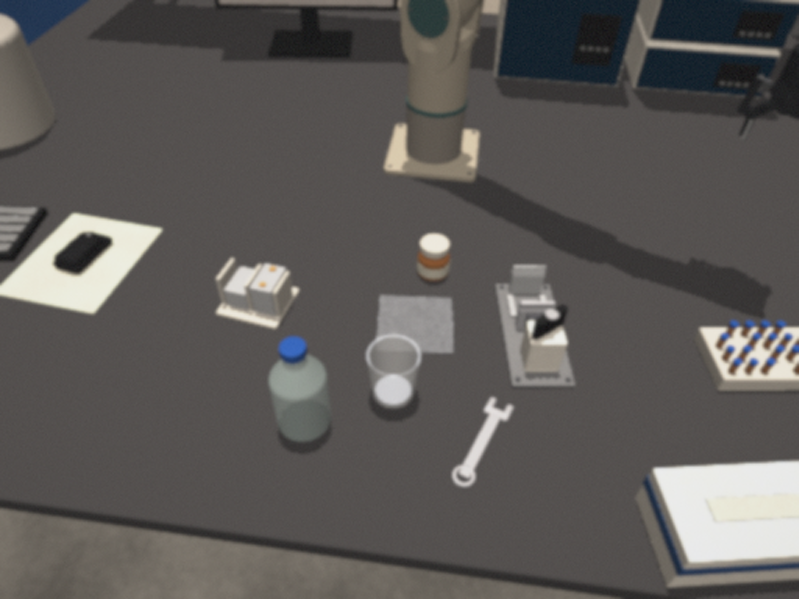

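The top view shows the cell (brass ports, ~(535,314)) in the rack, the mat at ~(392,315), and the bay at ~(285,320) with its screw at ~(270,272). I'll take closer crops of the rack and the bay.

```bash
python3 - <<'E'
from h import *
im=cv2.imread('pics/top0_raw.png')
a=cv2.resize(im[178:233,320:380],None,fx=6.5,fy=6.5,interpolation=cv2.INTER_CUBIC)
b=cv2.resize(im[158:250,155:210],None,fx=6.5,fy=6.5,interpolation=cv2.INTER_CUBIC)
o=np.zeros((598,760,3),np.uint8);o[:a.shape[0],:a.shape[1]]=a;o[:b.shape[0],395:395+b.shape[1]]=b[:598]
cv2.imwrite('pics/c0.png',o)
E
```

```text
(no output)
```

View pics/c0.png

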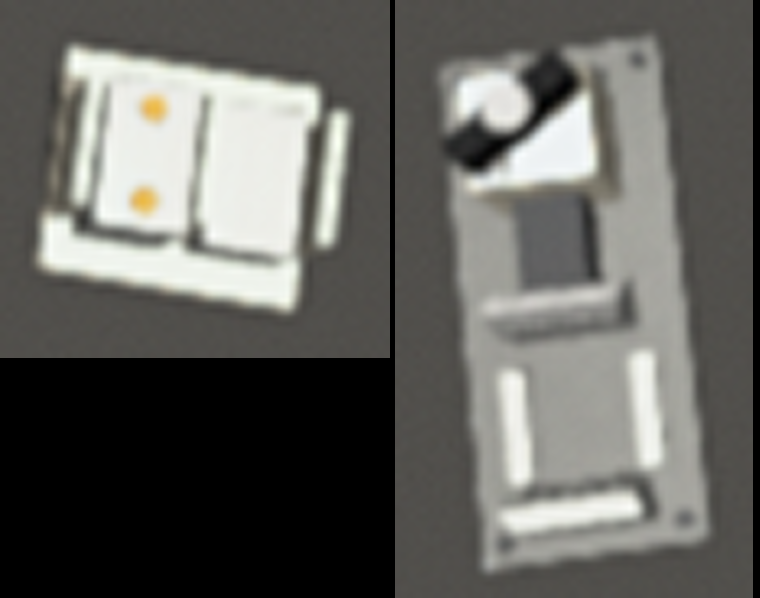

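Crop: ports at (153,108) and (144,200); rack plate corners, bay plate corners and the knob bar (axis ~(508,108)) are all readable.

```bash
python3 - <<'E'
from h import *
A=lambda x,y,z:hit('top0',320+(x+.5)/6.5-.5,178+(y+.5)/6.5-.5,z)
B=lambda x,y,z:hit('top0',155+(x-395+.5)/6.5-.5,158+(y+.5)/6.5-.5,z)
M=lambda x,y,z:hit('top0',(x+.5)/1.5625-.5,(y+.5)/1.5625-.5,z)
def rect(n,P):
    P=np.array(P)[:,:2]; c=P.mean(0); e=P[0]+P[1]-P[2]-P[3] ; f=P[1]+P[2]-P[0]-P[3]
    print(n,c.round(1),'far dir',np.arctan2(e[1],e[0]).round(3),np.hypot(*e).round(1)/2,'right dir',np.arctan2(f[1],f[0]).round(3),np.hypot(*f).round(1)/2)
p=A(153,108,70),A(144,200,70);d=p[0]-p[1];print('ports',p,(p[0]+p[1])/2,np.arctan2(d[1],d[0]))
rect('rack',[A(68,45,8),A(322,88,8),A(297,312,8),A(38,268,8)])
rect('bay',[B(440,65,8),B(655,38,8),B(708,540,8),B(487,570,8)])
rect('mat',[M(355,285,3),M(422,279,3),M(428,346,3),M(360,353,3)])
print('knob',B(455,155,117),B(565,65,117),B(505,105,122))
print('jar',M(380,388,70),'beaker',M(401,225,90),'bottle',M(475,173,170))
E
```

```text
ports (array([ 561.4, -236.9,   70. ]), array([ 522. , -231.9,   70. ])) [ 541.7 -234.4   70. ] -0.12622882121057963
rack [ 540.3 -261.2] far dir -0.153 101.95 right dir -1.733 115.35
bay [540.1 220.6] far dir 0.143 229.6 right dir -1.43 98.15
mat [548.   21.5] far dir 0.094 128.05 right dir -1.466 126.95
knob [584.2 249.7 117. ] [622.5 206.2 117. ] [604.3 229.1 122. ]
jar [411.6  37.4  70. ] beaker [698.1   3.8  90. ] bottle [ 765.9 -120.3  170. ]
```

```bash
cat >> h.py <<'E'
def delta(x,y,z,th,s=None):
    "shift (cm) and turn for grasp point at x,y,z with the tool's y along th (mod pi), tool down"
    s=s or ctrl.read_state(); R0=R.from_euler('xyz',s['tool_rot'])
    best=None
    for k in (-1,0,1,2):
        R1=R.from_euler('xyz',[np.pi,0,th+np.pi/2+k*np.pi]); w=(R0.inv()*R1).as_rotvec()
        if best is None or np.linalg.norm(w)<np.linalg.norm(best)-1e-6: best=w
    t=R0.inv().apply(np.array([x,y,z+54])-s['eef_pos'])/10
    print('t=%.0f'%s['clock'],'shift',t.round(2),'turn',best.round(3),'q7 %.2f'%s['qpos'][6])
E
python3 - <<'E'
from h import *
delta(541.5,-235,190,-0.145)
E
```

```text
t=0 shift [-58.99 -62.75   6.02] turn [-1.000e-03  1.000e-03  1.269e+00] q7 -0.02
```

Call:
send_rows(
  rows=[
    [[-59,-62.8,0,0,0,1.27],[-59,-62.8,0,0,0,1.27],[-59,-62.8,0,0,0,1.27],[-59,-62.8,0,0,0,1.27],[-59,-62.8,0,0,0,1.27],[-59,-62.8,0,0,0,1.27],[-59,-62.8,0,0,0,1.27],[-59,-62.8,0,0,0,1.27],[-59,-62.8,0,0,0,1.27],[-59,-62.8,0,0,0,1.27]],
  ],
  grip=0,
)

```text
clock: 1.1
eef_pos: [432.2, 107.9, 303.8]
tool_rot: [-3.142, 0.0, 1.424]
force: [2.0, 0.1, 0.3]
width: 85.6
gripper_force: 0.0
```

```bash
python3 - <<'E'
from h import *
print(ctrl.read_state()['qpos'].round(2)); delta(541.5,-235,190,-0.145)
E
```

```text
[-0.63  0.37  0.43  2.07 -0.22  0.75 -0.21]
t=1 shift [-32.31  15.84   5.99] turn [-0.     0.    -0.002] q7 -0.21
```

Call:
send_rows(
  rows=[
    [[-32.3,15.8,6,0,0,0],[-32.3,15.8,6,0,0,0],[-32.3,15.8,6,0,0,0],[-32.3,15.8,6,0,0,0],[-32.3,15.8,6,0,0,0],[-32.3,15.8,6,0,0,0],[-32.3,15.8,6,0,0,0],[-32.3,15.8,6,0,0,0],[-32.3,15.8,6,0,0,0],[-32.3,15.8,6,0,0,0]],
  ],
)

```text
clock: 2.1
eef_pos: [541.0, -231.5, 243.4]
tool_rot: [-3.14, -0.002, 1.425]
force: [-0.4, 0.6, 0.5]
width: 85.3
gripper_force: 0.0
```

```bash
python3 - <<'E'
from h import *
d=snap('wrist','w1'); crop('w1',0,0,512,384,1.5625,'w1')
s=ctrl.read_state();print(s['eef_pos'],s['tool_rot'],d['mount'].round(2),d['fx'],s['force'])
delta(541.5,-235,42,-0.145)
E
```

```text
[ 541.25205621 -230.72682935  243.62392911] [-3.14027877e+00 -1.87151563e-03  1.42672899e+00] [[ -0.     0.96   0.26  67.32]
 [  1.     0.     0.    -0.09]
 [  0.     0.26  -0.96 -70.53]
 [  0.     0.     0.     1.  ]] 297.3186396354542 [ 1.00136882 -0.53623423  0.08336305]
t=2 shift [-0.45  0.11 14.76] turn [-0.001 -0.002  0.001] q7 0.49
```

View pics/w1.png

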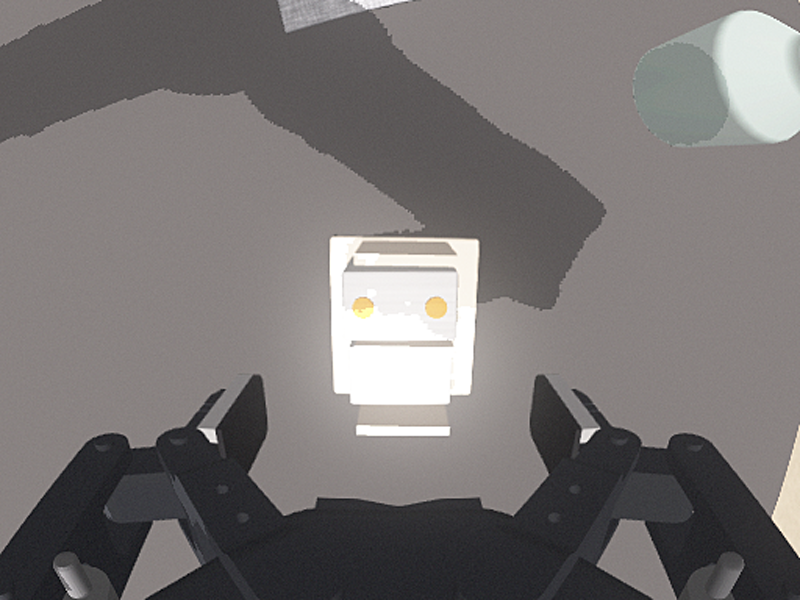

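Wrist view: ports at (363,307) and (436,307), cell top edges x≈343–458, the rack nearly square with the image.

```bash
python3 - <<'E'
from h import *
W=lambda x,y,z:hit('w1',(x+.5)/1.5625-.5,(y+.5)/1.5625-.5,z)
a,b=W(363,307,70),W(436,307,70);print(a,b,(a+b)/2,np.arctan2(*(b-a)[1::-1]))
for q in [(343,270),(458,270),(457,340)]: print(W(*q,68))
print('rack',[W(*q,8) for q in [(331,236),(479,239),(470,395),(334,394)]])
m=(a+b)/2; delta(m[0],m[1],42,-0.145)
E
```

```text
[ 521.6 -228.5   70. ] [ 561.  -234.3   70. ] [ 541.3 -231.4   70. ] -0.1461583924464623
[ 514.  -206.9   68. ]
[ 575.6 -216.    68. ]
[ 570.5 -255.7   68. ]
rack [array([ 500.9, -193.1,    8. ]), array([ 598.2, -209.4,    8. ]), array([ 580.4, -322.2,    8. ]), array([ 481.6, -306.7,    8. ])]
t=2 shift [-0.09  0.03 14.76] turn [-0.001 -0.002  0.001] q7 0.49
```

Call:
send_rows(
  rows=[
    [[-0.1,0,3,0,0,0],[-0.12,0,6,0,0,0],[-0.12,0,8,0,0,0],[-0.12,0,10,0,0,0],[-0.12,0,12,0,0,0],[-0.12,0,13.5,0,0,0],[-0.12,0,14.7,0,0,0],[-0.12,0,15.2,0,0,0],[-0.12,0,15.2,0,0,0],[-0.12,0,15.2,0,0,0]],
  ],
)

```text
clock: 3.15
eef_pos: [541.6, -234.2, 92.5]
tool_rot: [3.141, 0.0, 1.425]
force: [-0.2, -0.6, -0.1]
width: 85.4
gripper_force: 0.0
```

Call:
send_rows(
  rows=[
    [[0,0,0,0,0,0],[0,0,0,0,0,0],[0,0,0,0,0,0],[0,0,0,0,0,0],[0,0,0,0,0,0],[0,0,0,0,0,0],[0,0,0,0,0,0],[0,0,0,0,0,0]],
  ],
  grip=255,
)

```text
clock: 3.95
eef_pos: [541.7, -234.4, 92.8]
tool_rot: [3.14, 0.0, 1.425]
force: [0.5, -0.3, 6.4]
width: 63.7
gripper_force: 67.3
```

Call:
send_rows(
  rows=[
    [[0,0,-0.5,0,0,0],[0,0,-1.5,0,0,0],[0,0,-2.5,0,0,0],[0,0,-4,0,0,0],[0,0,-5.5,0,0,0],[0,0,-7,0,0,0],[0,0,-8.5,0,0,0],[0,0,-9.5,0,0,0],[0,0,-10,0,0,0],[0,0,-10,0,0,0]],
  ],
)

```text
clock: 4.95
eef_pos: [541.6, -234.2, 192.7]
tool_rot: [3.14, 0.0, 1.425]
force: [0.7, 0.4, -4.2]
width: 63.7
gripper_force: 66.6
```

```bash
python3 - <<'E'
from h import *
s=ctrl.read_state();print(s['width'],s['gripper_force'],s['force'],s['torque'])
d=snap('wrist','w2'); crop('w2',0,0,512,384,1.2,'w2')
delta(548,21.5,140,0.1)
E
```

```text
63.654289219567254 66.57738447189331 [ 0.73840484  0.42422319 -4.2252928 ] [-0.01637298  0.0068317  -0.04829277]
t=5 shift [25.37 -3.04 -0.2 ] turn [-0.    -0.    -0.246] q7 0.53
```

View pics/w2.png

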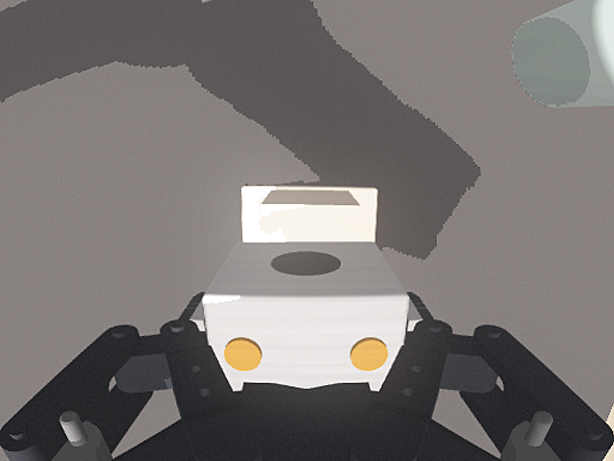

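The cell is held squarely, ports at (243,354) and (369,354), and is clear of the rack. Next stop is the mat.

Call:
send_rows(
  rows=[
    [[25.4,-3,0,0,0,-0.25],[25.4,-3,0,0,0,-0.25],[25.4,-3,0,0,0,-0.25],[25.4,-3,0,0,0,-0.25],[25.4,-3,0,0,0,-0.25],[25.4,-3,0,0,0,-0.25],[25.4,-3,0,0,0,-0.25],[25.4,-3,0,0,0,-0.25],[25.4,-3,0,0,0,-0.25],[25.4,-3,0,0,0,-0.25]],
  ],
)

```text
clock: 6.0
eef_pos: [548.5, 19.5, 191.9]
tool_rot: [-3.141, 0.001, 1.672]
force: [-0.1, -0.6, -2.5]
width: 63.6
gripper_force: 66.9
```

Call:
send_rows(
  rows=[
    [[0,0,2,0,0,0],[0,0,4,0,0,0],[0,0,6,0,0,0],[0,0,8,0,0,0],[0,0,9,0,0,0],[0,0,9.6,0,0,0],[0,0,9.9,0,0,0],[0,0,10,0,0,0],[0,0,10.1,0,0,0],[0,0,10.1,0,0,0]],
  ],
)

```text
clock: 7.0
eef_pos: [548.8, 21.7, 91.4]
tool_rot: [3.141, -0.0, 1.675]
force: [-0.3, -0.3, -4.3]
width: 63.7
gripper_force: 66.9
```

Force is still the cell's weight; about 3–4 mm to go.

Call:
send_rows(
  rows=[
    [[0,0,0.1,0,0,0],[0,0,0.2,0,0,0],[0,0,0.25,0,0,0],[0,0,0.3,0,0,0],[0,0,0.3,0,0,0]],
  ],
)

```text
clock: 7.5
eef_pos: [548.5, 21.6, 87.9]
tool_rot: [-3.142, -0.0, 1.675]
force: [-0.9, -1.3, -4.0]
width: 63.2
gripper_force: 67.1
```

Call:
send_rows(
  rows=[
    [[0,0,0.05,0,0,0],[0,0,0.08,0,0,0],[0,0,0.1,0,0,0],[0,0,0.1,0,0,0]],
  ],
)

```text
clock: 7.9
eef_pos: [548.5, 21.5, 87.8]
tool_rot: [3.141, -0.0, 1.675]
force: [-2.5, 0.2, 6.9]
width: 63.8
gripper_force: 68.0
```

Call:
send_rows(
  rows=[
    [[0,0,0,0,0,0],[0,0,0,0,0,0],[0,0,0,0,0,0],[0,0,0,0,0,0],[0,0,0,0,0,0],[0,0,0,0,0,0]],
  ],
  grip=0,
)

```text
clock: 8.5
eef_pos: [548.5, 21.6, 86.8]
tool_rot: [-3.142, 0.0, 1.675]
force: [1.3, -0.1, 0.0]
width: 85.4
gripper_force: 0.0
```

Call:
send_rows(
  rows=[
    [[0,0,-1,0,0,0],[0,0,-3,0,0,0],[0,0,-6,0,0,0],[0,0,-10,0,0,0],[0,0,-13,0,0,-0.1],[0,0,-15,0,0,-0.3],[0,0,-15,0,0,-0.45],[0,0,-15,0,0,-0.6],[0,0,-15,0,0,-0.75],[0,0,-15,0,0,-0.75]],
  ],
)

```text
clock: 9.5
eef_pos: [548.4, 21.3, 237.8]
tool_rot: [3.141, 0.0, 2.429]
force: [0.4, 0.3, -0.4]
width: 85.7
gripper_force: 0.0
```

Call:
send_rows(
  rows=[
    [[0,0,0,0,0,-0.15],[0,0,0,0,0,-0.3],[0,0,0,0,0,-0.45],[0,0,0,0,0,-0.6],[0,0,0,0,0,-0.75],[0,0,0,0,0,-0.82],[0,0,0,0,0,-0.82],[0,0,0,0,0,-0.82]],
  ],
)

```text
clock: 10.3
eef_pos: [548.5, 21.3, 237.3]
tool_rot: [-3.141, 0.0, -3.041]
force: [0.0, -0.5, -0.1]
width: 85.4
gripper_force: 0.0
```

```bash
python3 - <<'E'
from h import *
s=ctrl.read_state();print(s['eef_pos'],s['tool_rot'],s['qpos'].round(2))
d=snap('wrist','w3'); crop('w3',0,0,512,384,1.5625,'w3')
E
```

```text
[548.50131127  21.30655028 237.33437245] [-3.14125480e+00  3.22770500e-04 -3.04061254e+00] [-0.01  0.57 -0.12  1.87  0.1   0.71  1.48]
```

View pics/w3.png

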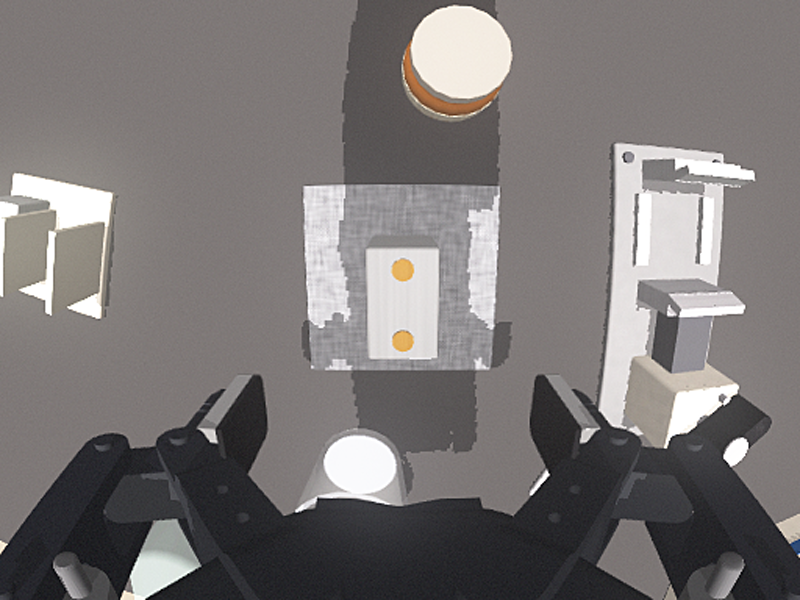

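Wrist view: cell square on the mat, ports at (403,270) and (403,341). The bay is also visible, lips spanning x 636–714, y 195–265.

```bash
python3 - <<'E'
from h import *
W=lambda x,y,z:hit('w3',(x+.5)/1.5625-.5,(y+.5)/1.5625-.5,z)
a,b=W(403,270,65),W(403,341,65);m=(a+b)/2;print(a,b,m,np.arctan2(*(a-b)[1::-1]))
print('seat',W(675,230,12),'bay corner near robot',W(614,143,8),W(722,153,8),'pillar side', W(600,420,8))
print('cheek top inner edge?',W(676,178,68),W(755,180,68),'pad edge',W(648,309,68),W(746,315,68))
c,s=np.cos(.143),np.sin(.143)
for q in[(-115,50),(-115,-50),(-55,0)]: print('pred',540+q[0]*c-q[1]*s,220.6+q[0]*s+q[1]*c)
delta(m[0],m[1],33,1.675)
E
```

```text
[528.2  22.2  65. ] [568.   26.3  65. ] [548.1   24.25  65.  ] -3.0389396777026514
seat [486.2 216.4  12. ] bay corner near robot [434.4 158.3   8. ] [419.9 255.2   8. ] pillar side [640.9 191.    8. ]
cheek top inner edge? [455.2 173.6  68. ] [442.3 238.8  68. ] pad edge [534.5 169.6  68. ] [530.5 253.7  68. ]
pred 419.04815866261123 253.700635599564
pred 433.29947168594714 154.72134444676328
pred 485.5613898659596 212.76177783716523
t=10 shift [ 0.02  0.29 15.03] turn [-0.     0.    -0.003] q7 1.49
```

Call:
send_rows(
  rows=[
    [[0,0.3,3,0,0,0],[0,0.3,6,0,0,0],[0,0.3,8,0,0,0],[0,0.3,10,0,0,0],[0,0.3,12,0,0,0],[0,0.3,13.5,0,0,0],[0,0.3,14.4,0,0,0],[0,0.3,14.8,0,0,0],[0,0.3,14.8,0,0,0]],
  ],
)

```text
clock: 11.25
eef_pos: [548.2, 24.6, 88.8]
tool_rot: [-3.141, -0.0, -3.039]
force: [-0.2, 0.1, -0.9]
width: 85.2
gripper_force: 0.0
```

Call:
send_rows(
  rows=[
    [[0,0,0,0,0,0],[0,0,0,0,0,0],[0,0,0,0,0,0],[0,0,0,0,0,0],[0,0,0,0,0,0],[0,0,0,0,0,0],[0,0,0,0,0,0],[0,0,0,0,0,0],[0,0,0,0,0,0]],
  ],
  grip=255,
)

```text
clock: 12.15
eef_pos: [548.7, 24.5, 89.6]
tool_rot: [-3.141, 0.001, -3.039]
force: [0.2, -0.3, 5.5]
width: 39.5
gripper_force: 61.4
```

Call:
send_rows(
  rows=[
    [[0,0,-0.5,0,0,0],[0,0,-1.5,0,0,0],[0,0,-3,0,0,0],[0,0,-5,0,0,0],[0,0,-7,0,0,0],[0,0,-9,0,0,0],[0,0,-11,0,0,0],[0,0,-12,0,0,0],[0,0,-12,0,0,0]],
  ],
)

```text
clock: 13.05
eef_pos: [548.8, 24.6, 210.3]
tool_rot: [3.142, 0.003, -3.039]
force: [1.0, -0.9, -3.8]
width: 39.4
gripper_force: 60.7
```

```bash
python3 - <<'E'
from h import *
delta(486.2+80,215.5+10,150,1.715)
E
```

```text
t=13 shift [-3.79 19.81  0.64] turn [-0.     0.003 -0.041] q7 1.47
```

Call:
send_rows(
  rows=[
    [[-3.8,5,-3,0,0,-0.02],[-3.8,10,-3,0,0,-0.04],[-3.8,14,-3,0,0,-0.04],[-3.8,17,-3,0,0,-0.04],[-3.8,19,-3,0,0,-0.04],[-3.8,19.8,-3,0,0,-0.04],[-3.8,19.8,-3,0,0,-0.04],[-3.8,19.8,-3,0,0,-0.04]],
  ],
)

```text
clock: 13.85
eef_pos: [565.8, 223.2, 238.2]
tool_rot: [-3.14, -0.001, -3.0]
force: [0.6, -0.8, -2.3]
width: 39.3
gripper_force: 61.7
```

```bash
python3 - <<'E'
from h import *
s=ctrl.read_state();print(s['eef_pos'],s['tool_rot'],s['qpos'].round(2))
d=snap('wrist','w4'); crop('w4',0,0,512,384,1.5625,'w4')
E
```

```text
[565.79721442 223.17777962 238.18504616] [-3.13950562e+00 -1.34687403e-03 -3.00037763e+00] [-0.35  0.65 -0.11  1.7   0.09  0.8   1.2 ]
```

View pics/w4.png

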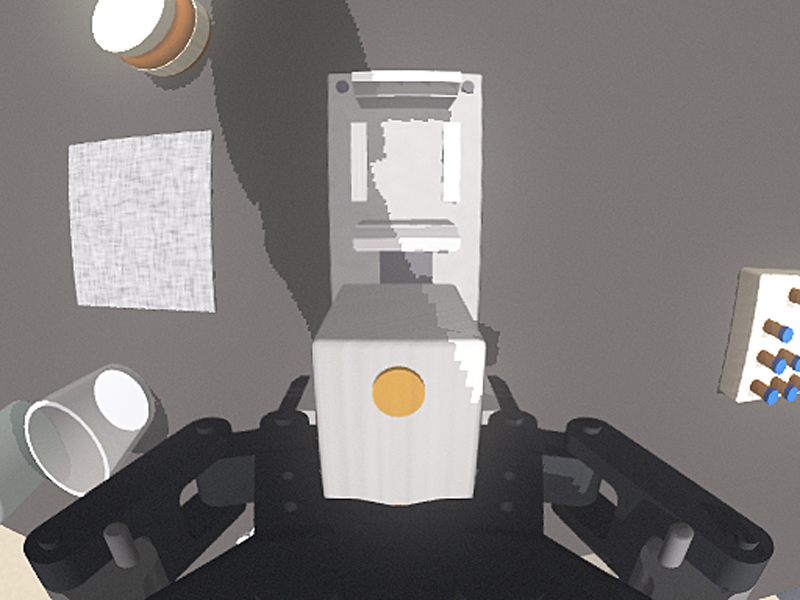

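The cell is held square, and the bay is nicely aligned: lips' inner edges at x≈367 and 443, y 121–203; plate corners (329,73) and (482,73); pad top edge y≈221–238.

```bash
python3 - <<'E'
from h import *
W=lambda x,y,z:hit('w4',(x+.5)/1.5625-.5,(y+.5)/1.5625-.5,z)
print('seat',W(405,162,14), 'lips',W(367,121,14),W(367,203,14),W(443,121,14),W(443,203,14))
P=np.array([W(329,73,8),W(482,73,8)]);d=P[0]-P[1];print('plate',P,np.arctan2(d[1],d[0]),np.linalg.norm(d))
c=P.mean(0)[:2];y=.147;print('seat from plate',c+60*np.array([np.cos(y),np.sin(y)]))
e=W(329,73,8)-W(329,305,8);print('long edge yaw',np.arctan2(-e[1],-e[0]),W(481,310,8))
delta(486,215.5,150,1.715)
E
```

```text
seat [486.4 216.3  14. ] lips [463.5 189.1  14. ] [515.4 196.2  14. ] [456.7 236.1  14. ] [508.6 243.7  14. ]
plate [[433.4 159.6   8. ]
 [419.2 257.1   8. ]] -1.4261721367095674 98.5286252821991
seat from plate [485.65289653 217.13826907]
long edge yaw 0.12515724066426417 [575.9 281.4   8. ]
t=14 shift [8.02 0.4  3.45] turn [-0.002 -0.001 -0.004] q7 1.20
```

Call:
send_rows(
  rows=[
    [[3,0.2,0,0,0,0],[6,0.4,0,0,0,0],[7.5,0.48,1.5,0,0,0],[7.9,0.48,3.5,0,0,0],[7.9,0.48,5,0,0,0],[7.9,0.48,6,0,0,0],[7.9,0.48,6.5,0,0,0],[7.9,0.48,6.5,0,0,0],[7.9,0.48,6.5,0,0,0]],
  ],
)

```text
clock: 14.8
eef_pos: [487.3, 218.7, 174.3]
tool_rot: [3.141, 0.001, -2.999]
force: [-0.3, -0.2, -2.8]
width: 39.7
gripper_force: 61.8
```

```bash
python3 - <<'E'
from h import *
delta(487.3,216.4,40.5,1.714)
E
```

```text
t=15 shift [ 0.04 -0.23  7.98] turn [ 0.     0.001 -0.001] q7 1.13
```

Call:
send_rows(
  rows=[
    [[0,-0.22,0.5,0,0,0],[0,-0.22,1.2,0,0,0],[0,-0.22,2,0,0,0],[0,-0.22,2.8,0,0,0],[0,-0.22,3.6,0,0,0],[0,-0.22,4.4,0,0,0],[0,-0.22,5.2,0,0,0],[0,-0.22,6,0,0,0],[0,-0.22,6.5,0,0,0],[0,-0.22,6.5,0,0,0]],
  ],
)

```text
clock: 15.8
eef_pos: [486.7, 216.6, 108.1]
tool_rot: [-3.141, -0.001, -2.998]
force: [0.1, 0.2, -3.1]
width: 39.5
gripper_force: 61.8
```

Call:
send_rows(
  rows=[
    [[0,0,0.3,0,0,0],[0,0,0.6,0,0,0],[0,0,0.8,0,0,0],[0,0,1,0,0,0],[0,0,1.1,0,0,0],[0,0,1.2,0,0,0],[0,0,1.2,0,0,0]],
  ],
)

```text
clock: 16.5
eef_pos: [487.0, 216.7, 96.8]
tool_rot: [3.142, -0.0, -2.998]
force: [-0.4, 0.5, -3.3]
width: 39.2
gripper_force: 61.8
```

Call:
send_rows(
  rows=[
    [[0,0,0.05,0,0,0],[0,0,0.1,0,0,0],[0,0,0.15,0,0,0],[0,0,0.2,0,0,0],[0,0,0.2,0,0,0]],
  ],
)

```text
clock: 17.0
eef_pos: [487.0, 216.7, 94.8]
tool_rot: [3.142, -0.0, -2.998]
force: [-0.2, -0.5, -3.7]
width: 39.2
gripper_force: 61.8
```

Call:
send_rows(
  rows=[
    [[0,0,0.03,0,0,0],[0,0,0.06,0,0,0],[0,0,0.06,0,0,0]],
  ],
)

```text
clock: 17.3
eef_pos: [487.1, 216.7, 94.6]
tool_rot: [-3.142, 0.0, -2.998]
force: [-1.3, -0.9, 1.9]
width: 39.5
gripper_force: 62.2
```

Call:
send_rows(
  rows=[
    [[0,0,0,0,0,0],[0,0,0,0,0,0],[0,0,0,0,0,0],[0,0,0,0,0,0],[0,0,0,0,0,0],[0,0,0,0,0,0]],
  ],
  grip=0,
)

```text
clock: 17.9
eef_pos: [487.1, 216.8, 94.3]
tool_rot: [3.142, 0.0, -2.998]
force: [-0.7, 0.2, -0.2]
width: 85.4
gripper_force: 0.0
```

Call:
send_rows(
  rows=[
    [[0,0,-1,0,0,0],[0,0,-3,0,0,0],[0,0,-6,0,0,0],[0,0,-10,0,0,0],[0,0,-14,0,0,0],[-2,0,-17,0,0,0.15],[-6,0,-18,0,0,0.3],[-9,0,-18,0,0,0.45],[-11,0,-18,0,0,0.6],[-11.9,0,-18,0,0,0.75]],
  ],
)

```text
clock: 18.9
eef_pos: [606.5, 233.7, 275.1]
tool_rot: [3.14, 0.001, 2.528]
force: [-0.7, -0.6, 0.2]
width: 85.8
gripper_force: 0.0
```

Call:
send_rows(
  rows=[
    [[0,0,0,0,0,0.15],[0,0,0,0,0,0.23],[0,0,0,0,0,0.23],[0,0,0,0,0,0.23],[0,0,0,0,0,0.23]],
  ],
)

```text
clock: 19.4
eef_pos: [604.7, 233.7, 274.6]
tool_rot: [3.141, -0.0, 2.306]
force: [0.7, 0.4, 0.7]
width: 85.7
gripper_force: 0.0
```

```bash
python3 - <<'E'
from h import *
s=ctrl.read_state();print(s['eef_pos'],s['tool_rot'],s['qpos'].round(2))
d=snap('wrist','w5'); crop('w5',0,0,512,384,1.5625,'w5')
E
```

```text
[604.73924503 233.74495376 274.63946078] [ 3.14126885e+00 -2.67291130e-04  2.30630411e+00] [-0.51  0.66  0.16  1.56 -0.12  0.93  0.43]
```

View pics/w5.png

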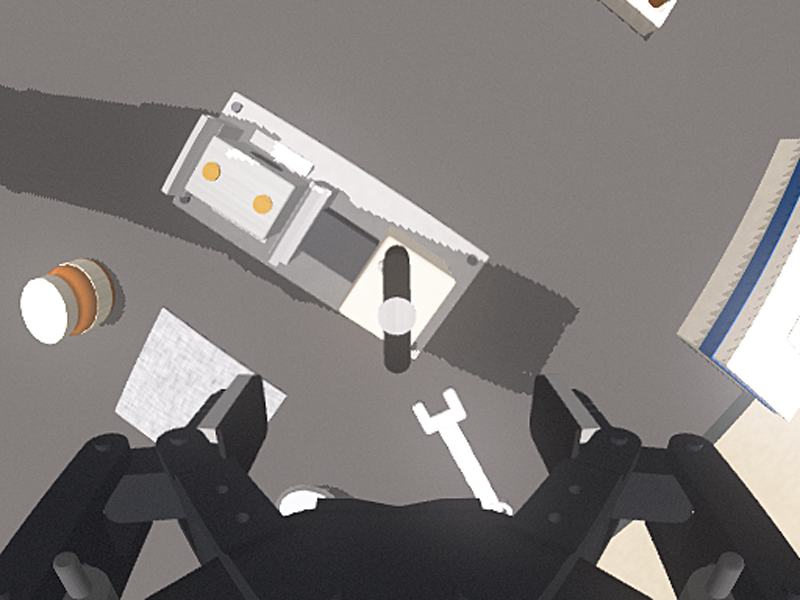

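Wrist view: the cell stands in the bay, ports at (211,171) and (262,204), with gaps at both ends. The knob is vertical in the image, centre disc (397,316), bar ends (397,247) and (397,372); the pin is at about (383,268).

```bash
python3 - <<'E'
from h import *
W=lambda x,y,z:hit('w5',(x+.5)/1.5625-.5,(y+.5)/1.5625-.5,z)
c=W(397,316,122);print(c,W(397,316,117));a,b=W(397,250,117),W(397,371,117);print(a,b,(a+b)/2,np.arctan2(*(b-a)[1::-1]))
p,q=W(211,171,70),W(262,204,70);print('cell',(p+q)/2,np.arctan2(*(q-p)[1::-1]))
delta(c[0],c[1],104,0.735)
E
```

```text
[603.9 234.2 122. ] [604.8 233.1 117. ]
[582.  258.4 117. ] [625.3 210.3 117. ] [603.65 234.35 117.  ] -0.8378663748883025
cell [486.6  217.45  70.  ] 0.13869763430871113
t=19 shift [ 0.09 -0.03 11.66] turn [ 0. -0.  0.] q7 0.43
```

Call:
send_rows(
  rows=[
    [[0,0,3,0,0,0],[0,0,6,0,0,0],[0,0,8,0,0,0],[0,0,9.5,0,0,0],[0,0,10.8,0,0,0],[0,0,11.5,0,0,0],[0,0,11.5,0,0,0],[0,0,11.5,0,0,0]],
  ],
)

```text
clock: 20.25
eef_pos: [605.3, 233.8, 159.9]
tool_rot: [3.14, 0.0, 2.305]
force: [-0.0, -0.1, 0.3]
width: 85.2
gripper_force: 0.0
```

Call:
send_rows(
  rows=[
    [[0,0,0,0,0,0],[0,0,0,0,0,0],[0,0,0,0,0,0],[0,0,0,0,0,0],[0,0,0,0,0,0],[0,0,0,0,0,0],[0,0,0,0,0,0],[0,0,0,0,0,0],[0,0,0,0,0,0],[0,0,0,0,0,0]],
  ],
  grip=255,
)

```text
clock: 21.25
eef_pos: [604.3, 233.3, 159.6]
tool_rot: [-3.14, -0.0, 2.305]
force: [-3.2, -1.7, 5.1]
width: 13.4
gripper_force: 59.8
```

```bash
python3 - <<'E'
from h import *
s=ctrl.read_state();print(s['eef_pos'],s['tool_rot'],s['force'],s['torque'],s['width'])
E
```

```text
[604.34150533 233.25071379 159.59482019] [-3.14023559e+00 -4.17874834e-04  2.30450724e+00] [-3.15828313 -1.72140569  5.14941405] [-0.3014415   0.63874752 -0.01932679] 13.353338676793838
```

Call:
send_rows(
  rows=[
    [[0,0,0,0,0,0.08],[0,0,0,0,0,0.18],[0,0,0,0,0,0.28],[0,0,0,0,0,0.38],[0,0,0,0,0,0.48],[0,0,0,0,0,0.58],[0,0,0,0,0,0.68],[0,0,0,0,0,0.78],[0,0,0,0,0,0.88],[0,0,0,0,0,0.95]],
  ],
)

```text
clock: 22.25
eef_pos: [604.8, 233.4, 159.6]
tool_rot: [3.142, 0.001, 1.352]
force: [-1.9, -1.2, 4.5]
width: 13.1
gripper_force: 59.7
```

Call:
send_rows(
  rows=[
    [[0,0,0,0,0,0.1],[0,0,0,0,0,0.2],[0,0,0,0,0,0.3],[0,0,0,0,0,0.4],[0,0,0,0,0,0.5],[0,0,0,0,0,0.6],[0,0,0,0,0,0.7],[0,0,0,0,0,0.8],[0,0,0,0,0,0.9],[0,0,0,0,0,0.95]],
  ],
)

```text
clock: 23.25
eef_pos: [605.1, 233.1, 159.6]
tool_rot: [3.14, -0.0, 0.402]
force: [-1.7, -1.3, 4.9]
width: 13.1
gripper_force: 59.7
```

```bash
python3 - <<'E'
from h import *
s=ctrl.read_state();print(s['eef_pos'],s['tool_rot'],s['force'],s['torque'],s['width'],s['qpos'][6])
E
```

```text
[605.07039679 233.05823879 159.62832189] [ 3.14022392e+00 -3.09588880e-05  4.02060733e-01] [-1.69017905 -1.25369938  4.89872523] [-0.45233761  0.35175007  0.04765909] 13.125406987057106 -0.9958548096712606
```

Call:
send_rows(
  rows=[
    [[0,0,0,0,0,0.07],[0,0,0,0,0,0.14],[0,0,0,0,0,0.21],[0,0,0,0,0,0.28],[0,0,0,0,0,0.35],[0,0,0,0,0,0.4],[0,0,0,0,0,0.43],[0,0,0,0,0,0.43]],
  ],
)

```text
clock: 24.05
eef_pos: [605.1, 232.8, 159.6]
tool_rot: [3.14, -0.001, -0.026]
force: [-1.2, -2.5, 5.2]
width: 13.2
gripper_force: 59.8
```

```bash
cat > st.py <<'E'
from h import *
s=ctrl.read_state();print('F',s['force'].round(1),'T',s['torque'].round(2),'yaw %.3f w %.1f q7 %.2f tau7 %.2f'%(s['tool_rot'][2],s['width'],s['qpos'][6],s['tau'][6]))
E
python3 st.py
```

```text
F [-1.2 -2.5  5.2] T [-0.63  0.36 -0.08] yaw -0.026 w 13.2 q7 -1.34 tau7 -0.06
```

Call:
send_rows(
  rows=[
    [[0,0,0,0,0,0.02],[0,0,0,0,0,0.04],[0,0,0,0,0,0.06],[0,0,0,0,0,0.06]],
  ],
)

```text
clock: 24.45
eef_pos: [605.1, 232.8, 159.6]
tool_rot: [3.14, -0.001, -0.087]
force: [-1.3, -3.5, 5.3]
width: 13.7
gripper_force: 59.9
```

```bash
python3 st.py
```

```text
F [-1.3 -3.5  5.3] T [-0.78  0.37 -0.05] yaw -0.087 w 13.7 q7 -1.39 tau7 -0.03
```

Call:
send_rows(
  rows=[
    [[0,0,0,0,0,0.02],[0,0,0,0,0,0.04],[0,0,0,0,0,0.04]],
  ],
)

```text
clock: 24.75
eef_pos: [605.1, 232.8, 159.6]
tool_rot: [3.14, -0.001, -0.125]
force: [-0.9, -3.2, 6.0]
width: 13.4
gripper_force: 60.1
```

```bash
python3 st.py
```

```text
F [-0.9 -3.2  6. ] T [-0.84  0.37  0.5 ] yaw -0.125 w 13.4 q7 -1.42 tau7 -0.55
```

Call:
send_rows(
  rows=[
    [[0,0,0,0,0,0.01],[0,0,0,0,0,0.02],[0,0,0,0,0,0.02]],
  ],
)

```text
clock: 25.05
eef_pos: [605.1, 232.9, 159.6]
tool_rot: [3.14, -0.001, -0.142]
force: [-1.0, -4.5, 5.3]
width: 13.0
gripper_force: 64.1
```

```bash
python3 st.py
```

```text
F [-1.  -4.5  5.3] T [-0.86  0.31  1.13] yaw -0.142 w 13.0 q7 -1.44 tau7 -1.19
```

The screw has bottomed: torque rises steeply from yaw ≈ -0.115. I'll back off a quarter turn, to yaw ≈ 1.457.

Call:
send_rows(
  rows=[
    [[0,0,0,0,0,-0.06],[0,0,0,0,0,-0.16],[0,0,0,0,0,-0.26],[0,0,0,0,0,-0.36],[0,0,0,0,0,-0.46],[0,0,0,0,0,-0.56],[0,0,0,0,0,-0.66],[0,0,0,0,0,-0.76],[0,0,0,0,0,-0.86],[0,0,0,0,0,-0.9]],
  ],
)

```text
clock: 26.05
eef_pos: [605.0, 233.1, 159.6]
tool_rot: [3.141, -0.0, 0.756]
force: [-2.3, -3.2, 5.2]
width: 13.1
gripper_force: 59.7
```

Call:
send_rows(
  rows=[
    [[0,0,0,0,0,-0.1],[0,0,0,0,0,-0.2],[0,0,0,0,0,-0.3],[0,0,0,0,0,-0.4],[0,0,0,0,0,-0.5],[0,0,0,0,0,-0.6],[0,0,0,0,0,-0.66],[0,0,0,0,0,-0.7],[0,0,0,0,0,-0.7],[0,0,0,0,0,-0.7]],
  ],
)

```text
clock: 27.05
eef_pos: [604.7, 233.3, 159.6]
tool_rot: [-3.141, 0.0, 1.454]
force: [-1.9, -3.4, 5.9]
width: 12.9
gripper_force: 59.9
```

```bash
python3 st.py
```

```text
F [-1.9 -3.4  5.9] T [-0.57  0.44  0.1 ] yaw 1.454 w 12.9 q7 -0.18 tau7 -0.07
```

Call:
send_rows(
  rows=[
    [[0,0,0,0,0,0],[0,0,0,0,0,0],[0,0,0,0,0,0],[0,0,0,0,0,0],[0,0,0,0,0,0],[0,0,0,0,0,0],[0,0,0,0,0,0],[0,0,0,0,0,0]],
  ],
  grip=0,
)

```text
clock: 27.85
eef_pos: [604.9, 233.7, 159.3]
tool_rot: [3.142, -0.0, 1.455]
force: [-0.5, 0.2, -0.4]
width: 85.5
gripper_force: 0.0
```

Call:
send_rows(
  rows=[
    [[0,0,-1,0,0,0],[0,0,-3,0,0,0],[0,0,-6,0,0,0],[0,0,-9,0,0,0],[0,0,-11,0,0,0],[0,0,-12,0,0,0],[0,0,-12,0,0,0],[0,0,-12,0,0,0]],
  ],
)

```text
clock: 28.65
eef_pos: [604.3, 233.7, 278.6]
tool_rot: [-3.14, 0.0, 1.455]
force: [-0.1, -0.8, -0.0]
width: 85.3
gripper_force: 0.0
```

```bash
python3 - <<'E'
from h import *
import st
d=snap('wrist','w6'); crop('w6',0,0,512,384,1.5625,'w6')
E
```

```text
F [-0.1 -0.8 -0. ] T [ 0.03 -0.03  0.03] yaw 1.455 w 85.3 q7 -0.24 tau7 -0.00
```

View pics/w6.png

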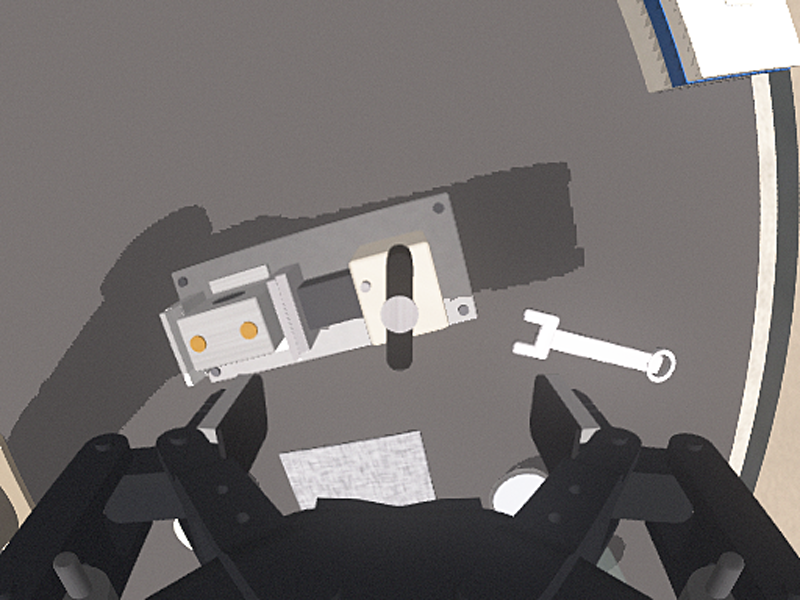

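The cell stands upright in the bay, ports at (198,343) and (249,330), with a clear gap to the pad. The knob is vertical in the image, so it did not slip in the grip, and nothing else has moved. I'm handing the job in.

```bash
python3 -c "
from cell import ctrl
print(ctrl.finish_job())"
```

```text
the job is handed in; nothing more can be done
None
```

The flow cell is standing in the bay, released; the thumbscrew was turned until it bottomed and backed off a quarter turn, and the job was handed in at about 29 s (no verdict was returned).

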